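# Clamp lift check on a mounted specimen

### The arm

A 6-joint arm with a two-finger parallel gripper is mounted at the origin on a cart in front of the work surface, level with it; the furniture and walls round the work are solid. World frame = base frame: x ahead of the robot, y to its left, z up, the work surface at z = 0. Lengths are in m, angles in rad, forces in N, time in s.
With the tool pointing down it reaches from about 0.35 to 0.975 m from the base axis. Payload 7.1 kg.
Tool frame: the origin (TCP) lies on the centre line of the jaws, within the pads' length; the fingertips stand manip.nose_length ahead of it and the grasp point (between the pads) is the TCP (manip.nose_length is the distance from the TCP to the fingertips, in m); z points along the fingers, y is the line along which they close (so a half turn about z gives the same grasp; the last joint's range is limited). The gripper opens to 88 mm and grips with 3 to 60 N. Pads are 20 mm wide; open, the fingers measure 115 mm over their backs; the gripper's body (75 mm by 178 mm) begins 61 mm behind the grasp point.
Start: joints at [-1.318, 0.423, 1.63, -0, 1.089, -0.019], TCP at [0.168, -0.602, 0.242] pointing down, gripper open.
Joint ranges: [-3, 3], [-0.9, 2.11], [0.09, 2.58], [-1.31, 4.45], [0.11, 2.69], [-2.54, 2.54]. Speed limits (rad/s): [2.39, 2.39, 3.01, 3.14, 3.14, 3.14].

### API

Orientations are given as a rotation vector (axis times angle).
In Python, from workcell import manip gives the robot as it stands.
- The arm moves only by the shell command python3 -m creep 'ROWS' [OPENING] [FORCE]. ROWS is JSON, a list that holds one entry, the list of rows, each a list of 6 numbers: the shift along the tool's x, y, z in units of 0.75 m (1.0 is 0.75 m), then the turn, a rotation vector about the tool's x, y, z in units of pi/2 rad (1.0 is pi/2 rad). In form: [[[tx, ty, tz, rx, ry, rz], ...]]. A call has 1 to 20 rows; each row is the pose to reach, as a shift and turn from the pose commanded when the call began, along the tool's axes at that moment; what a row does not reach only later rows make up. A row lasts 1/8 s, in which the tool goes at most 62.5 mm and 10.7 degrees, less where a joint would pass 70% of its speed; a pose out of reach is approached as far as the arm can. A call with a number of a shift or a turn outside -1 to 1 is refused whole. A call with a gripper value outside its range is refused whole. OPENING is the opening, from -1 (shut) to 1 (fully open), set as the call begins (- or left out, the last holds). The fingers move at their own pace and stop on an object; FORCE is the grip in N (left out, the last holds). Time passes only in rows, so rows that repeat a pose let the fingers close. It gives the time, the measured TCP pose, the force, the opening and the grip force at its end, in the units of the state.
- manip.get_state(): the state, without advancing time (a new reading comes with each control period).
- manip.get_image(name): name is "side" or "top" or "wrist"; returns a dict with "pixels" (400x640x3 uint8, red, green, blue), "range_z" (400x640 float32, m along the optical axis (not along the pixel's ray), 0 where there is no reading), "fx", "fy", "cx", "cy" (pixels), "distortion" ([k1, k2, p1, p2, k3] as OpenCV has them; the pictures are not rectified), "R" (3x3) and "t" (3): a world point X has camera coordinates R X + t. Camera axes: x right, y down, z forward; pixel columns grow to the right and rows downward; lengths in m; the calibration is good to about 2 mm. A picture is of the moment at which its call begins.
- manip.sign_off(): hands the job in; it is judged then, once.
The state is a dict: "clock": time; "q": joint angles; "joint_vel": joint speeds; "effort": joint torques, N m; "tcp_pos": TCP position; "tool_rot": TCP orientation; "force": force on the tool from outside, world axes, zero at the start; "moment": the same for the moment, N m; "grip_width": opening from 0.0 (shut) to 1.0 (fully open); "grip_force": force on a finger pad.
Only numpy, scipy, OpenCV 4.12 (cv2) and the standard library are available. Lean on these libraries where they do the work, as an engineer would, in place of code of your own. Each camera call takes 0.05 s, during which the arm holds its last target. There are 200 camera calls.

### The job

Check whether the sprung clamp disturbs the polished specimen mount that it holds in the V nest of the comparator stand. First, with the clamp still closed on the mount, take the gauge by its top knob and lower it until its foot stands on the mount with the plunger pushed in by about 3 mm, and let go of it; then swing the clamp lever by its thumb pin away from the mount, against its spring, fully home to its stop, and finish while holding it there so that the released reading can be taken. The mount must stay in the nest under the foot, the gauge must stay as set, and the spare mount and the things lying round the stand are left alone.

Things in the scene. Friction and masses are not known exactly. Their poses are not given: they have to be found in the camera images.
- comparator: Comparator stand fixed to the bench: base plate with a V nest, a column and a gauge. Origin on the bench under the nest centre; x runs to the column, y to the stand's left, z up. Plate: x -90..110, y -95..60 mm, top 16 mm over the bench. The nest's 12 mm high jaws stand on the mount's +y side. Column 18x28 mm at x 82 mm, top 204 mm over the bench.
- nest (a point): Centre of the V nest on the plate's top, 16 mm over the bench: the underside centre of the mount that is clamped there. The axis of the gauge foot passes through it.
- mount_thin: Thinner resin specimen mount: black disc 40 mm across, 16 mm high, steel inset in its top; origin at the centre of its underside. One of the two mounts is clamped in the nest, the other is the spare, parked on the same plate at x -62, y 24 mm of the stand; which is which changes.
- mount_thick: Thicker resin specimen mount: black disc 40 mm across and 26 mm high; origin at the centre of its underside.
- gauge (a joint): How far the digital gauge has been lowered down the column, in m: 0 top, grows going down, end stop 0.078. Held by friction and counterbalanced: about 8 N moves it either way and it stays where it is left. Its round body is 58 mm across and 23 mm thick, display facing -x of the stand; on top stands a round black ribbed knob 18 mm across, 36 mm high.
- gauge_knob (a point): Grip point on the axis of the gauge's knob, 15 mm below the knob's top and 24 mm above the top of the gauge's round body; straight over the nest centre, 114 mm above the underside of the foot while the plunger is fully out (214 mm over the bench when joint gauge is 0).
- plunger (a joint): How far the gauge's sprung plunger is pushed in, in m: 0 fully out, 0.008 end of travel. The spring gives 1.2 N at first touch and 0.3 N more per mm.
- foot_tip (a point): Centre of the underside of the gauge's flat steel foot, 10 mm across, at the lower end of the plunger.
- clamp_lever (a joint): Angle of the clamp lever in rad: about 0 while its pad presses on the mount, grows as it is swung open (counter-clockwise from above: the thumb pin goes from in front of the stand towards its -y side), rigid stop at 0.75. A spring drives it closed: 0.25 N m at 0, 1.0 N m at the stop, so 2 to 6.5 N at the thumb pin; let go, it snaps back.
- pivot (a point): Point on the vertical axis of the clamp lever, 50 mm over the bench, at x 45, y -48 mm of the stand.
- thumb_pin (a point): Grip point on the axis of the clamp lever's thumb pin, 50 mm over the bench, 155 mm from the pivot axis. The pin is round, upright, 12 mm thick from 33 to 61 mm over the bench, with a 15 mm button above it up to 70 mm. The lever is a flat steel bar 13 mm wide, its top 28 mm over the bench; closed, it runs from the pivot past the mount to the stand's front.
- caliper: Digital caliper, 60x180x13 mm, lying left of the stand; a bystander.
- tub: Milky lidded tub, 61 mm across, 26 mm high, right of the stand; a bystander.
- tweezers: Steel tweezers, 12x120x9 mm, lying in front of the stand to the left; a bystander.
Mind the look-alikes: they are no part of the job. What is shaped like the mount_thin but brown or pink is not meant.

How it is judged:
By the outcome, as a careful person would: the job done as asked, in the order asked, and still so for the second after the job is handed in, while the arm keeps its last pose, push and grip.
It also fails if it takes over 51 s, if anything falls off the work surface, if the arm or the gripper's body presses on something with over 40 N, if the wrist force passes 120 N, or if a joint passes its speed limit or range.

## Working session

There is one attempt and no reset: what is moved stays moved. The work goes in short steps, Python scripts to look and compute and a shell command to move; the robot and the scene stay as the last step left them, time stands still between calls to the robot, and variables do not carry over. Pictures are saved under pics/ and viewed, at most 10 in all, crops included, and the job is handed in when it is done.

```bash
mkdir -p pics; ls; python3 - <<'E'
from workcell import manip
import cv2,numpy as np
s=manip.get_state();print({k:np.round(v,4) for k,v in s.items()},manip.nose_length)
for n in ("top","side"):
    i=manip.get_image(n);np.savez(f"pics/{n}0.npz",**i)
    cv2.imwrite(f"pics/{n}0.png",i["pixels"][:,:,::-1])
    print(n,i["fx"],i["fy"],i["cx"],i["cy"],i["distortion"],np.round(i["R"],3).tolist(),i["t"])
E
```

```text
pics
{'clock': np.float64(0.0), 'q': array([-1.318 ,  0.4239,  1.6307, -0.    ,  1.0886, -0.019 ]), 'joint_vel': array([-0.0002,  0.0014,  0.0016, -0.0014, -0.    , -0.0002]), 'effort': array([ 3.40000e-03, -5.44619e+01, -2.73661e+01,  6.47000e-02,
        2.29000e-02, -2.00000e-04]), 'tcp_pos': array([ 0.1677, -0.6015,  0.2409]), 'tool_rot': array([-3.1111e+00, -4.2530e-01,  3.0000e-04]), 'force': array([ 0.3229,  0.0455, -0.2559]), 'moment': array([-0.0295, -0.019 , -0.0252]), 'grip_force': np.float64(0.0), 'grip_width': np.float64(1.0005)} 0.019
top 366.1492832472018 366.1492832472018 321.31415223028296 199.4183066011087 [-0.05347806  0.          0.          0.          0.        ] [[-0.016, -1.0, 0.024], [-0.991, 0.012, -0.136], [0.136, -0.026, -0.99]] [0.18255484 0.55120904 1.08759669]
side 482.354000375978 482.354000375978 321.8869971444175 209.02316218913404 [-0.12717132  0.          0.          0.          0.        ] [[-0.98, 0.2, -0.017], [0.165, 0.755, -0.635], [-0.114, -0.625, -0.773]] [ 0.47180483 -0.12903919  1.42931208]
```

View pics/top0.png

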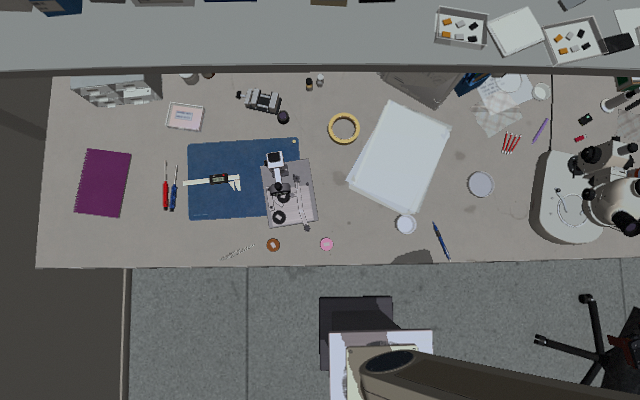

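View pics/side0.png

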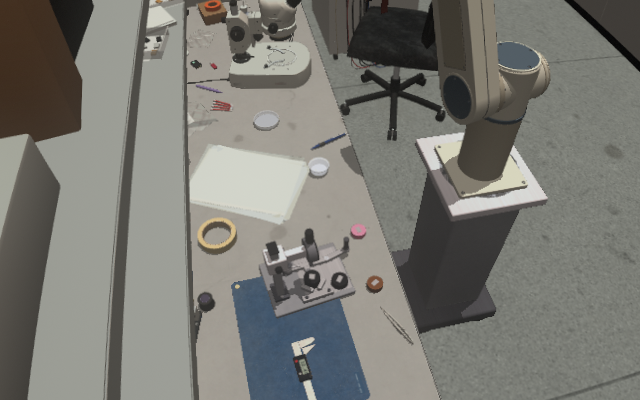

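Top view: the stand is at about (290,190) with its column at (275,158), the thumb pin near (307,227), the caliper at (215,180), the tweezers at (238,252) and the tub at (405,223). The brown (273,244) and pink (326,243) discs are look-alikes. The side view shows the stand at (307,275) with the pin at (346,243). I'll enlarge both.

```bash
cat > h.py <<'E'
import numpy as np,cv2
def load(p): return dict(np.load(p))
def K(i): return np.array([[i["fx"],0,i["cx"]],[0,i["fy"],i["cy"]],[0,0,1.]])
def ray(i,uv):
    p=cv2.undistortPoints(np.array([[uv]],float),K(i),i["distortion"])[0,0]
    return -i["R"].T@i["t"], i["R"].T@np.array([*p,1.])
def plane(i,uv,z):
    o,d=ray(i,uv);return o+d*(z-o[2])/d[2]
def depth(i,uv):
    o,d=ray(i,uv);return o+d*i["range_z"][int(round(uv[1])),int(round(uv[0]))]
def tri(i,a,j,b):
    o,d=ray(i,a);p,e=ray(j,b)
    s=np.linalg.lstsq(np.c_[d,-e],p-o,rcond=None)[0]
    x,y=o+d*s[0],p+e*s[1];return (x+y)/2,np.linalg.norm(x-y)
def proj(i,X):
    return cv2.projectPoints(np.array([X],float),cv2.Rodrigues(i["R"])[0],i["t"],K(i),i["distortion"])[0][0,0]
E
python3 - <<'E'
import cv2,numpy as np
a=cv2.imread("pics/top0.png")[140:240,255:325]; b=cv2.imread("pics/side0.png")[222:317,250:362]
a=cv2.resize(a,None,fx=5,fy=5,interpolation=cv2.INTER_CUBIC);b=cv2.resize(b,None,fx=4,fy=4,interpolation=cv2.INTER_CUBIC)
c=np.zeros((500,800,3),np.uint8);c[:500,:350]=a;c[:380,350:798]=b;cv2.imwrite("pics/crop.png",c)
E
```

```text
(no output)
```

View pics/crop.png

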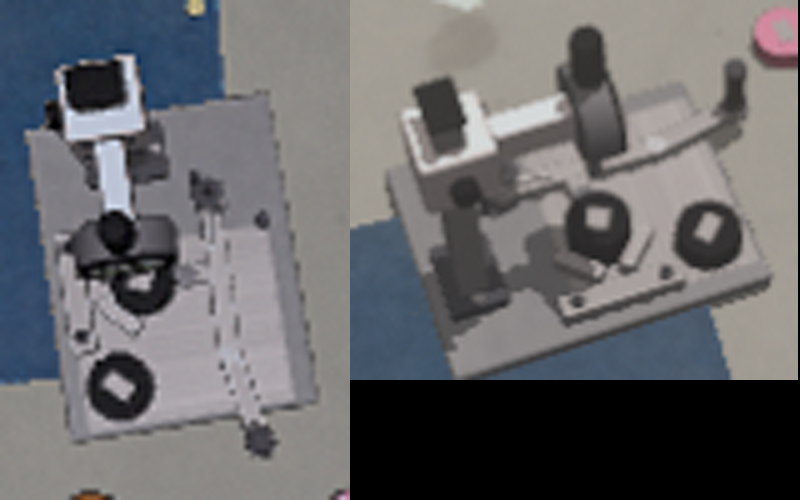

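The crop shows the knob top at top-view (278.4,185) and side-view (308.7,231), and the pin button at (306.6,226.4) and (346.2,238.5). The clamped black mount is at (283,196.6) and (312,276.5), and the spare at (279,217) and (340.5,279). The black disc under the gauge between the jaws and the clamp pad is the one meant. The brown and pink discs lie off the plate.

```bash
python3 - <<'E'
from h import *
t=load("pics/top0.npz");s=load("pics/side0.npz")
np.set_printoptions(precision=4,suppress=True)
C=lambda u,v:(u/5+255-.4,v/5+140-.4); S=lambda u,v:((u-350)/4+250-.4,v/4+222-.4)
for n,a,b in [("knobtop",C(117,222),S(586,40)),("button",C(258,434),S(735,66)),("clamped",C(140,283),S(598,218)),("spare",C(120,385),S(712,228)),("coltop",C(97,88),S(440,110))]:
    print(n,*tri(t,a,s,b),"depth",depth(t,a),depth(s,b))
for n,c in [("BR",(265,92)),("BL",(28,135)),("FL",(75,440)),("FR",(315,400))]: print(n,plane(t,C(*c),.016))
src=np.array([[110,-95],[110,60],[-90,60],[-90,-95]])/1e3
dst=np.array([plane(t,C(*c),.016)[:2] for c in [(265,92),(28,135),(75,440),(315,400)]])
M=cv2.estimateAffinePartial2D(src,dst)[0];print(M,np.degrees(np.arctan2(M[1,0],M[0,0])),np.hypot(M[0,0],M[1,0]))
print("resid",dst-(src@M[:,:2].T+M[:,2]))
yaw=np.arctan2(M[1,0],M[0,0]);R=np.array([[np.cos(yaw),-np.sin(yaw)],[np.sin(yaw),np.cos(yaw)]]);o=dst.mean(0)-R@src.mean(0)
print("origin",o,"pivot",o+R@[.045,-.048])
E
```

```text
knobtop [0.568  0.2914 0.2169] 0.004707239858957351 depth [0.5688 0.29   0.2247] [0.5662 0.2955 0.2211]
button [0.4675 0.2221 0.0705] 0.003933348939574754 depth [0.4696 0.2216 0.0669] [0.4652 0.221  0.0679]
clamped [0.5651 0.293  0.039 ] 0.0011472724456765122 depth [0.564  0.2929 0.0427] [0.5661 0.2961 0.0445]
spare [0.5011 0.307  0.0287] 0.004416844564883339 depth [0.5029 0.306  0.0316] [0.4994 0.3096 0.0317]
coltop [0.6474 0.3037 0.193 ] 4.816066825344442e-05 depth [0.645  0.3027 0.2026] [0.6474 0.3096 0.2013]
BR [0.6894 0.2158 0.016 ]
BL [0.6631 0.3655 0.016 ]
FL [0.4706 0.3352 0.016 ]
FR [0.4934 0.1869 0.016 ]
[[ 0.9674 -0.1519  0.5668]
 [ 0.1519  0.9674  0.2913]] 8.9249069251915 0.9793068657234407
resid [[ 0.0017 -0.0002]
 [-0.001  -0.0005]
 [ 0.     -0.0005]
 [-0.0008  0.0012]]
origin [0.5665 0.2916] pivot [0.6184 0.2511]
```

```bash
cat > go.py <<'E'
# python3 go.py x y z yaw_of_tool_y_deg  -> row in tool axes/units from the present pose
import sys,numpy as np
from scipy.spatial.transform import Rotation as R
from workcell import manip
s=manip.get_state();A=R.from_rotvec(s["tool_rot"]);p=s["tcp_pos"]
x,y,z,w=map(float,sys.argv[1:5]);w=np.radians(w)
Y=np.array([np.cos(w),np.sin(w),0]);Z=np.array([0,0,-1.]);B=R.from_matrix(np.c_[np.cross(Y,Z),Y,Z])
d=A.inv().apply(np.array([x,y,z])-p)/.75;r=(A.inv()*B).as_rotvec()/(np.pi/2)
print(s["clock"],"pos",p.round(4),"row",d.round(4),r.round(4),"F",s["force"].round(2),"q",s["q"].round(2))
E
python3 go.py .5665 .2915 .32 -81.1
```

```text
0.1 pos [ 0.1677 -0.6016  0.241 ] row [ 0.8319 -1.0045 -0.104 ] [-0.0009  0.      0.0741] F [1.01 0.27 0.4 ] q [-1.32  0.42  1.63 -0.    1.09 -0.02]
```

```bash
python3 -m creep '[[[0.1,-0.1,-0.1,0,0,0],[0.832,-0.98,-0.105,0,0,0.074],[0.832,-0.98,-0.105,0,0,0.074],[0.832,-0.98,-0.105,0,0,0.074],[0.832,-0.98,-0.105,0,0,0.074],[0.832,-0.98,-0.105,0,0,0.074],[0.832,-0.98,-0.105,0,0,0.074],[0.832,-0.98,-0.105,0,0,0.074],[0.832,-0.98,-0.105,0,0,0.074],[0.832,-0.98,-0.105,0,0,0.074],[0.832,-0.98,-0.105,0,0,0.074],[0.832,-0.98,-0.105,0,0,0.074],[0.832,-0.98,-0.105,0,0,0.074],[0.832,-0.98,-0.105,0,0,0.074],[0.832,-0.98,-0.105,0,0,0.074],[0.832,-0.98,-0.105,0,0,0.074],[0.832,-0.98,-0.105,0,0,0.074],[0.832,-0.98,-0.105,0,0,0.074],[0.832,-0.98,-0.105,0,0,0.074]]]' 1
python3 - <<'E'
from h import *
from workcell import manip
i=manip.get_image("wrist");np.savez("pics/w1.npz",**i);cv2.imwrite("pics/w1.png",i["pixels"][:,:,::-1])
E
python3 go.py .5665 .2915 .26 -81.1
```

```text
clock: 2.48
tcp_pos: [0.5712, 0.2723, 0.3204]
tool_rot: [3.132, 0.242, -0.001]
force: [-0.2, -0.2, 0.1]
grip_width: 0.999
grip_force: 0.0
2.525 pos [0.5713 0.2723 0.3206] row [-0.0024 -0.0263  0.0808] [ 0.0001  0.0001 -0.0006] F [ 0.08  0.81 -0.15] q [ 0.43  0.36  1.54 -0.    1.25  1.84]
```

View pics/w1.png

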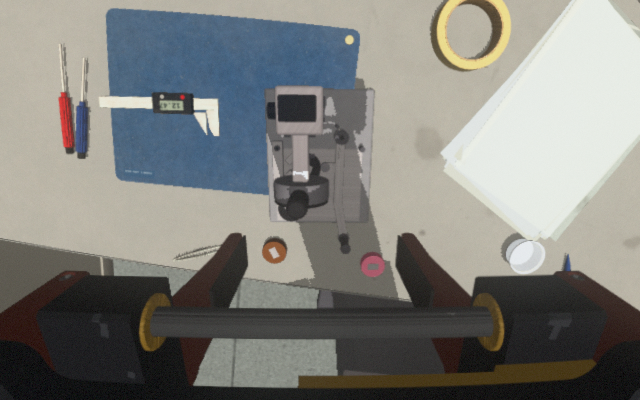

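The wrist view shows the knob top at about (292,208), the gauge body at (300,190), the column cap at (297,107), the pin button at (345,242) and the pivot at (340,137). I'll measure from this depth image and triangulate against the top view.

```bash
python3 - <<'E'
from h import *
np.set_printoptions(precision=4,suppress=True)
w=load("pics/w1.npz");t=load("pics/top0.npz");s=load("pics/side0.npz")
def cloud(i):
    v,u=np.mgrid[0:400,0:640];p=cv2.undistortPoints(np.c_[u.ravel(),v.ravel()].astype(float)[:,None],K(i),i["distortion"])[:,0]
    z=i["range_z"].ravel();P=np.c_[p*z[:,None],z]-i["t"];X=P@i["R"];X[z==0]=np.nan;return X.reshape(400,640,3)
for n,i in(("w",w),("t",t),("s",s)):
    X=cloud(i)
    for nm,c,r,lo,hi in [("knob",(.567,.2915),.02,.21,.24),("button",(.468,.222),.015,.062,.08),("coltop",(.648,.304),.02,.19,.22),("plate",(.49,.24),.012,0.005,.03),("clamped",(.565,.293),.02,.036,.05),("spare",(.5015,.307),.015,.025,.04)]:
        m=(np.hypot(X[...,0]-c[0],X[...,1]-c[1])<r)&(X[...,2]>lo)&(X[...,2]<hi)
        if m.sum()>2:
            q=X[m];mx=np.percentile(q[:,2],90);tp=q[q[:,2]>mx-.006]
            uv=np.argwhere(m)[:,::-1].mean(0)
            print(n,nm,m.sum(),"median",np.median(q,0),"z90 %.4f"%mx,"mid",(q.min(0)+q.max(0))/2,"px",uv.round(1))
E
```

```text
w knob 407 median [0.5695 0.2935 0.2224] z90 0.2238 mid [0.5682 0.2937 0.2175] px [296.8 206.9]
w button 84 median [0.4677 0.2222 0.0691] z90 0.0703 mid [0.4669 0.2219 0.0685] px [345.3 248.4]
w coltop 1046 median [0.6482 0.3057 0.2029] z90 0.2038 mid [0.6481 0.3059 0.2027] px [296.4 108.1]
w plate 131 median [0.4927 0.2396 0.0183] z90 0.0292 mid [0.4914 0.2398 0.0224] px [334.9 219. ]
w clamped 150 median [0.5719 0.2834 0.0429] z90 0.0438 mid [0.5726 0.2827 0.0423] px [314.3 167. ]
w spare 55 median [0.4944 0.3161 0.0327] z90 0.0338 mid [0.4957 0.3125 0.0329] px [285.6 212.7]
t knob 46 median [0.5664 0.2917 0.2217] z90 0.2241 mid [0.5669 0.2921 0.2201] px [277.5 185.3]
t button 19 median [0.4649 0.2192 0.0693] z90 0.0717 mid [0.4649 0.2192 0.0695] px [306.8 227.6]
t coltop 102 median [0.6482 0.3029 0.2026] z90 0.2043 mid [0.6475 0.303  0.1983] px [273.6 156.3]
t plate 36 median [0.4908 0.2414 0.0169] z90 0.0286 mid [0.4909 0.2396 0.0206] px [300.1 220.5]
t clamped 76 median [0.56   0.2901 0.0425] z90 0.0450 mid [0.5599 0.2916 0.0428] px [283.3 197.6]
t spare 76 median [0.5016 0.3076 0.0325] z90 0.0350 mid [0.5015 0.3062 0.0326] px [278.4 217. ]
s knob 71 median [0.5672 0.2987 0.2198] z90 0.2227 mid [0.5677 0.2961 0.2173] px [308.2 233.3]
s button 26 median [0.4664 0.2239 0.0679] z90 0.0705 mid [0.4668 0.2231 0.0677] px [345.6 239.2]
s coltop 141 median [0.6472 0.3089 0.2023] z90 0.2044 mid [0.6471 0.3067 0.1984] px [272.2 248.4]
s plate 61 median [0.4918 0.2401 0.0185] z90 0.0289 mid [0.4924 0.2407 0.022 ] px [336.6 257. ]
s clamped 173 median [0.5655 0.2935 0.0426] z90 0.0451 mid [0.5662 0.2936 0.0422] px [311.7 275.6]
s spare 105 median [0.502  0.3079 0.0329] z90 0.0353 mid [0.5017 0.3069 0.0329] px [338.9 277.7]
```

```bash
python3 -m creep '[[[-0.001,-0.027,0.04,0,0,0],[-0.001,-0.027,0.08,0,0,0],[-0.001,-0.027,0.115,0,0,0],[-0.001,-0.027,0.15,0,0,0],[-0.001,-0.027,0.15,0,0,0],[-0.001,-0.027,0.15,0,0,0]]]' -0.3 && python3 go.py .5675 .292 .208 -81.1
python3 -m creep '[[[0,0,0,0,0,0],[0,0,0,0,0,0],[0,0,0,0,0,0],[0,0,0,0,0,0],[0,0,0,0,0,0],[0,0,0,0,0,0]]]' -1 25 && python3 go.py .5675 .292 .153 -81.1
```

```text
clock: 3.28
tcp_pos: [0.5683, 0.2932, 0.2092]
tool_rot: [-3.132, -0.243, -0.002]
force: [0.7, 0.4, 1.0]
grip_width: 0.365
grip_force: 0.0
3.275 pos [0.5683 0.2932 0.2092] row [-0.0013  0.0014  0.0015] [-0.0003 -0.0009 -0.0003] F [0.73 0.38 0.95] q [ 0.46  0.48  1.62 -0.    1.04  1.87]
clock: 4.03
tcp_pos: [0.5684, 0.2933, 0.2092]
tool_rot: [-3.132, -0.244, -0.003]
force: [-0.0, -3.2, 5.8]
grip_width: 0.201
grip_force: 25.0
4.025 pos [0.5684 0.2933 0.2092] row [-0.0015  0.0016  0.0749] [ 0.     -0.0011  0.0002] F [-0.03 -3.25  5.83] q [ 0.46  0.48  1.62 -0.    1.04  1.87]
```

```bash
python3 -m creep '[[[0,0.001,0.01,0,0,0],[0,0.001,0.02,0,0,0],[0,0.001,0.03,0,0,0],[0,0.001,0.04,0,0,0],[0,0.001,0.05,0,0,0],[0,0.001,0.058,0,0,0],[0,0.001,0.058,0,0,0],[0,0.001,0.058,0,0,0]]]'
for k in 1 2 3; do python3 -m creep '[[[0,0,0.001,0,0,0],[0,0,0.002,0,0,0]]]' | egrep 'tcp|force'; done
```

```text
clock: 5.03
tcp_pos: [0.5683, 0.2933, 0.1651]
tool_rot: [-3.131, -0.244, -0.002]
force: [0.1, 2.4, 2.9]
grip_width: 0.202
grip_force: 25.0
tcp_pos: [0.5684, 0.2933, 0.1641]
force: [-0.5, 1.6, 7.7]
grip_force: 25.0
tcp_pos: [0.5683, 0.2933, 0.1626]
force: [-1.8, 1.8, 9.2]
grip_force: 25.0
tcp_pos: [0.5683, 0.2933, 0.1611]
force: [-0.6, 1.1, 8.1]
grip_force: 25.0
```

```bash
for k in 1 2 3 4; do python3 -m creep '[[[0,0,0.001,0,0,0],[0,0,0.002,0,0,0]]]' | egrep 'tcp|force:'; done
python3 - <<'E'
from h import *
from workcell import manip
i=manip.get_image("side");np.savez("pics/s2.npz",**i)
cv2.imwrite("pics/s2.png",cv2.resize(i["pixels"][215:325,245:375,::-1],None,fx=5,fy=5,interpolation=cv2.INTER_CUBIC))
i=manip.get_image("wrist");np.savez("pics/w2.npz",**i);cv2.imwrite("pics/w2.png",i["pixels"][:,:,::-1])
E
```

```text
tcp_pos: [0.5684, 0.2933, 0.1596]
force: [0.0, 1.6, 9.0]
grip_force: 25.0
tcp_pos: [0.5684, 0.2933, 0.1581]
force: [-1.5, 1.3, 8.2]
grip_force: 25.0
tcp_pos: [0.5684, 0.2933, 0.1568]
force: [-0.3, 1.9, 9.8]
grip_force: 25.0
tcp_pos: [0.5684, 0.2933, 0.1554]
force: [-2.1, 0.3, 9.9]
grip_force: 25.0
```

View pics/s2.png

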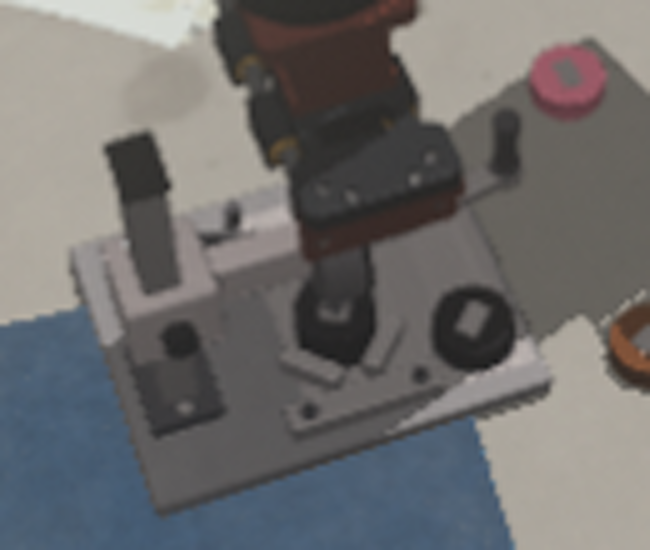

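The side crop shows the gauge lowered to just above the clamped mount at crop (338,310). The spare and the look-alikes are untouched. The force stepped from about 8.3 to 9.8 N near z 0.157, which matches the predicted first touch.

```bash
python3 -m creep '[[[0,0,0.001,0,0,0],[0,0,0.002,0,0,0],[0,0,0.002,0,0,0]]]' | egrep 'tcp|force:'
python3 -m creep '[[[0,0,0,0,0,0],[0,0,0,0,0,0],[0,0,0,0,0,0]]]' -0.4
python3 -m creep '[[[0,0,-0.03,0,0,0],[0,0,-0.08,0,0,0],[-0.05,0,-0.15,0,0,0],[-0.1,0,-0.2,0,0,0],[-0.1,0,-0.2,0,0,0],[-0.1,0,-0.2,0,0,0]]]' 
python3 - <<'E'
from h import *
from workcell import manip
for n in("side","top","wrist"):
  i=manip.get_image(n);np.savez(f"pics/{n}3.npz",**i);cv2.imwrite(f"pics/{n}3.png",i["pixels"][:,:,::-1])
E
```

```text
tcp_pos: [0.5684, 0.2933, 0.1538]
force: [-1.8, 1.7, 9.1]
grip_force: 25.0
clock: 7.62
tcp_pos: [0.5675, 0.2924, 0.1519]
tool_rot: [3.132, 0.244, -0.002]
force: [-0.4, -0.1, 0.1]
grip_width: 0.303
grip_force: 0.0
clock: 8.38
tcp_pos: [0.4939, 0.281, 0.3019]
tool_rot: [3.132, 0.244, -0.0]
force: [-0.5, -0.6, -0.6]
grip_width: 0.299
grip_force: 0.0
```

View pics/wrist3.png

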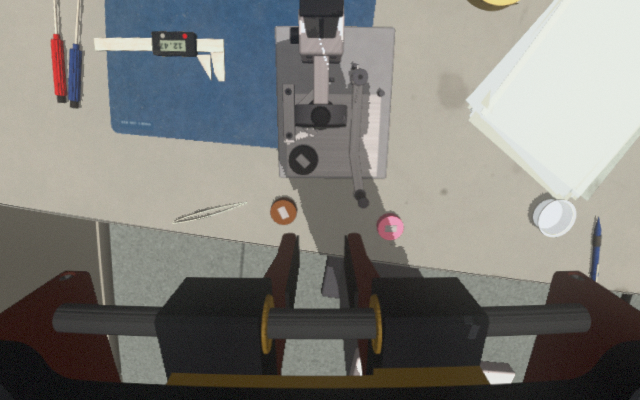

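The wrist view shows the knob top at (321,115), the pin button at (361,198), the mount still under the gauge and the spare at (303,160). I'll measure the gauge height.

```bash
cat > cl.py <<'E'
from h import *
def cloud(i):
    v,u=np.mgrid[0:400,0:640];p=cv2.undistortPoints(np.c_[u.ravel(),v.ravel()].astype(float)[:,None],K(i),i["distortion"])[:,0]
    z=i["range_z"].ravel();P=np.c_[p*z[:,None],z]-i["t"];X=P@i["R"];X[z==0]=np.nan;return X.reshape(400,640,3)
def rep(n,i,L):
    X=cloud(i)
    for nm,c,r,lo,hi in L:
        m=(np.hypot(X[...,0]-c[0],X[...,1]-c[1])<r)&(X[...,2]>lo)&(X[...,2]<hi)
        if m.sum()>2:
            q=X[m];print(n,nm,m.sum(),"median",np.median(q,0).round(4),"std %.4f"%q[:,2].std())
E
python3 - <<'E'
from cl import *
L=[("knobtop",(.568,.2925),.007,.155,.18),("coltop",(.648,.304),.011,.195,.22),("bodytop",(.568,.2925),.03,.11,.135),("button",(.468,.222),.015,.062,.08),("clamped",(.565,.293),.02,.036,.05),("spare",(.5015,.307),.015,.025,.04),("plate",(.55,.23),.012,0.01,.022),("bench",(.45,.26),.012,-.01,.01)]
for n in("wrist","top","side"): rep(n,load(f"pics/{n}3.npz"),L)
L[0]=("knob0",(.568,.2925),.007,.21,.24)
for n in("w1","top0","side0"): rep(n,load(f"pics/{n}.npz"),L[:2])
E
```

```text
wrist knobtop 204 median [0.568  0.2925 0.168 ] std 0.0008
wrist coltop 414 median [0.6435 0.3031 0.2028] std 0.0008
wrist bodytop 1142 median [0.5716 0.2967 0.1198] std 0.0058
wrist button 104 median [0.4676 0.2224 0.0695] std 0.0012
wrist clamped 24 median [0.5502 0.2898 0.0429] std 0.0009
wrist spare 378 median [0.5016 0.307  0.0329] std 0.0008
wrist plate 195 median [0.5502 0.2283 0.017 ] std 0.0007
wrist bench 193 median [0.45   0.26   0.0008] std 0.0008
top coltop 3 median [0.6539 0.3028 0.2018] std 0.0009
top button 19 median [0.4649 0.2193 0.0693] std 0.0016
top spare 15 median [0.4922 0.3016 0.033 ] std 0.0018
top bench 48 median [ 4.505e-01  2.608e-01 -2.000e-04] std 0.0025
side knobtop 26 median [0.5681 0.2924 0.1673] std 0.0018
side coltop 64 median [0.648  0.3037 0.2029] std 0.0016
side bodytop 218 median [0.5716 0.3034 0.1198] std 0.0063
side button 25 median [0.4664 0.2247 0.0682] std 0.0021
side clamped 124 median [0.5674 0.2993 0.0427] std 0.0020
side spare 106 median [0.5015 0.3068 0.0326] std 0.0020
side plate 3 median [0.5422 0.2261 0.0175] std 0.0011
side bench 62 median [0.4496 0.2601 0.0008] std 0.0020
w1 knob0 214 median [0.5684 0.2924 0.223 ] std 0.0008
w1 coltop 568 median [0.6482 0.3041 0.203 ] std 0.0007
top0 knob0 24 median [0.568  0.2927 0.2222] std 0.0017
top0 coltop 52 median [0.6483 0.304  0.2027] std 0.0015
side0 knob0 21 median [0.5683 0.2937 0.2214] std 0.0014
side0 coltop 69 median [0.6479 0.3036 0.2027] std 0.0015
```

```bash
python3 go.py .568 .2925 .192 -81.1; python3 go.py .568 .2925 .230 -81.1
```

```text
8.525 pos [0.4939 0.2808 0.3007] row [ 0.1004 -0.0003  0.1447] [ 0.0006  0.0015 -0.0001] F [ 1.25 -0.07  0.26] q [ 0.5   0.28  1.7  -0.    1.17  1.91]
8.525 pos [0.4939 0.2808 0.3007] row [ 0.1003 -0.0002  0.094 ] [ 0.0006  0.0015 -0.0001] F [ 1.25 -0.07  0.26] q [ 0.5   0.28  1.7  -0.    1.17  1.91]
```

```bash
python3 -m creep '[[[0.1,0,0.05,0,0,0],[0.1,0,0.09,0,0,0],[0.1,0,0.12,0,0,0],[0.1,0,0.138,0,0,0],[0.1,0,0.144,0,0,0],[0.1,0,0.144,0,0,0],[0.1,0,0.144,0,0,0]]]' -1 10 | egrep 'tcp|force:|width'
for k in 1 2 3 4; do python3 -m creep '[[[0,0,0.0008,0,0,0],[0,0,0.0008,0,0,0]]]' | egrep 'tcp|^force:'; done
```

```text
tcp_pos: [0.5683, 0.293, 0.1956]
force: [-0.3, 0.4, -0.3]
grip_width: 0.003
grip_force: 0.0
tcp_pos: [0.5679, 0.2927, 0.1943]
force: [0.5, -0.4, 0.6]
tcp_pos: [0.5678, 0.2926, 0.1932]
force: [0.3, 0.2, 0.0]
tcp_pos: [0.5678, 0.2926, 0.1925]
force: [0.5, 0.3, -0.7]
tcp_pos: [0.5678, 0.2926, 0.192]
force: [-0.8, -0.4, -0.2]
```

```bash
python3 -m creep '[[[0,0,0.002,0,0,0],[0,0,0.003,0,0,0],[0,0,0.003,0,0,0]]]' | egrep 'tcp|^force:'
for k in 1 2 3 4 ; do python3 -m creep '[[[0,0,0.0007,0,0,0],[0,0,0.0007,0,0,0]]]' | egrep 'tcp|^force:'; done
```

```text
tcp_pos: [0.5678, 0.2926, 0.1897]
force: [-0.3, 0.7, 0.7]
tcp_pos: [0.5678, 0.2926, 0.1892]
force: [-0.6, -0.5, 0.1]
tcp_pos: [0.5678, 0.2927, 0.1887]
force: [-1.1, 0.2, -0.0]
tcp_pos: [0.5678, 0.2927, 0.1882]
force: [-1.1, -0.2, 0.5]
tcp_pos: [0.5678, 0.2926, 0.1876]
force: [-0.8, -0.4, 0.2]
```

```bash
for k in 1 2 3; do python3 -m creep '[[[0,0,0.0007,0,0,0],[0,0,0.0007,0,0,0]]]' | egrep 'tcp|^force:'; done
```

```text
tcp_pos: [0.5678, 0.2926, 0.1871]
force: [-0.5, -0.5, 0.6]
tcp_pos: [0.5678, 0.2926, 0.1866]
force: [-0.4, 0.3, -0.7]
tcp_pos: [0.5678, 0.2927, 0.1864]
force: [-1.0, -0.2, 3.1]
```

The knob top was touched at fingertip z ≈ 0.1674. With the depth and first-touch readings, this puts the plunger about 3 mm in. Next is the pin.

```bash
python3 -m creep '[[[0,0,-0.03,0,0,0],[-0.05,0,-0.06,0,0,0],[-0.1,0.04,-0.06,0,0,0],[-0.145,0.07,-0.04,0,0,0],[-0.145,0.07,-0.02,0,0,0],[-0.145,0.07,0,0,0,0],[-0.145,0.07,0,0,0,0]]]' -0.1 20 | egrep 'clock|tcp|^force:|width'; python3 go.py .4674 .2223 .052 -79
```

```text
clock: 13.4
tcp_pos: [0.4688, 0.2243, 0.1848]
force: [-0.2, -0.1, 0.1]
grip_width: 0.452
13.4 pos [0.4688 0.2243 0.1848] row [-0.0019  0.0023  0.177 ] [ 0.0003  0.0011 -0.023 ] F [-0.15 -0.08  0.06] q [0.42 0.35 1.9  0.   0.89 1.84]
```

```bash
python3 -m creep '[[[-0.002,0.002,0.05,0,0,-0.02],[-0.002,0.002,0.1,0,0,-0.02],[-0.002,0.002,0.14,0,0,-0.02],[-0.002,0.002,0.165,0,0,-0.02],[-0.002,0.002,0.177,0,0,-0.02],[-0.002,0.002,0.177,0,0,-0.02],[-0.002,0.002,0.177,0,0,-0.02]]]' | egrep 'clock|tcp|^force:|width'
python3 -m creep '[[[0,0,0,0,0,0],[0,0,0,0,0,0],[0,0,0,0,0,0],[0,0,0,0,0,0],[0,0,0,0,0,0],[0,0,0,0,0,0]]]' -1 40;  python3 - <<'E'
from scipy.spatial.transform import Rotation as R
import numpy as np
from workcell import manip
s=manip.get_state();A=R.from_rotvec(s["tool_rot"]);p=s["tcp_pos"];piv=np.array([.6198,.2519,p[2]])
print(p,np.hypot(*(p-piv)[:2]),A.as_matrix()[:,1])
for a in np.arange(.125,.85,.125):
    Q=R.from_rotvec([0,0,a]);n=piv+Q.apply(p-piv)
    print(round(a,3),(A.inv().apply(n-p)/.75).round(4),((A.inv()*Q*A).as_rotvec()/(np.pi/2)).round(4),n.round(4))
E
```

```text
clock: 14.28
tcp_pos: [0.468, 0.2226, 0.0541]
force: [0.5, -0.3, 0.0]
grip_width: 0.446
clock: 15.02
tcp_pos: [0.4674, 0.2223, 0.0536]
tool_rot: [-3.128, -0.293, -0.0]
force: [0.8, -1.1, 5.1]
grip_width: 0.137
grip_force: 40.0
[0.46739616 0.22225704 0.05358808] 0.15525989689594263 [ 1.85945294e-01 -9.82560098e-01 -4.55326118e-05]
0.125 [ 0.0017  0.0258 -0.    ] [ 0.     -0.     -0.0796] [0.4723 0.2035 0.0536]
0.25 [ 0.0067  0.0512 -0.    ] [ 1.000e-04 -0.000e+00 -1.592e-01] [0.4795 0.1855 0.0536]
0.375 [0.0148 0.0757 0.    ] [ 1.000e-04 -0.000e+00 -2.387e-01] [0.4888 0.1685 0.0536]
0.5 [0.0258 0.0991 0.    ] [ 1.000e-04 -0.000e+00 -3.183e-01] [0.5003 0.1528 0.0536]
0.625 [0.0397 0.1209 0.    ] [ 1.000e-04 -0.000e+00 -3.979e-01] [0.5136 0.1387 0.0536]
0.75 [0.0563 0.1408 0.    ] [ 2.000e-04 -0.000e+00 -4.775e-01] [0.5285 0.1263 0.0536]
```

```bash
python3 -m creep '[[[0.0005,0.013,0,0,0,-0.04],[0.0017,0.026,0,0,0,-0.08],[0.004,0.0385,0,0,0,-0.12],[0.0067,0.051,0,0,0,-0.16],[0.0105,0.0635,0,0,0,-0.2],[0.0148,0.0757,0,0,0,-0.24],[0.02,0.0875,0,0,0,-0.28],[0.0258,0.099,0,0,0,-0.318],[0.0325,0.11,0,0,0,-0.358],[0.0397,0.121,0,0,0,-0.398],[0.0397,0.121,0,0,0,-0.398]]]'
python3 - <<'E'
import numpy as np
from workcell import manip
s=manip.get_state();p=s["tcp_pos"];d=p[:2]-[.6198,.2519];print(np.hypot(*d),np.arctan2(d[1],d[0])-np.arctan2(.2223-.2519,.4674-.6198)%(2*np.pi)+2*np.pi,s["force"])
E
```

```text
clock: 16.4
tcp_pos: [0.5139, 0.1392, 0.0536]
tool_rot: [-2.886, -1.239, -0.002]
force: [-1.3, 6.4, 5.8]
grip_width: 0.136
grip_force: 40.0
0.15465691260431155 0.6247925015861524 [-1.32367853  6.41368131  5.83031765]
```

```bash
python3 -m creep '[[[0.0003,0.01,0,0,0,-0.03],[0.001,0.02,0,0,0,-0.06],[0.0015,0.024,0,0,0,-0.075],[0.0015,0.024,0,0,0,-0.075]]]' | egrep 'clock|tcp|^force:|grip'
for k in 1 2 3; do python3 -m creep '[[[0,0.0015,0,0,0,-0.004],[0,0.0015,0,0,0,-0.004]]]' | egrep 'tcp|^force:'; done
python3 - <<'E'
import numpy as np
from workcell import manip
s=manip.get_state();p=s["tcp_pos"];d=p[:2]-[.6198,.2519];print(np.hypot(*d),np.arctan2(d[1],d[0])-np.arctan2(.2223-.2519,.4674-.6198)%(2*np.pi)+2*np.pi,s["force"])
E
```

```text
clock: 16.9
tcp_pos: [0.5273, 0.1281, 0.0536]
force: [-1.6, 8.0, 5.2]
grip_width: 0.139
grip_force: 40.0
tcp_pos: [0.5281, 0.1276, 0.0536]
force: [-2.0, 8.7, 5.2]
tcp_pos: [0.529, 0.1269, 0.0536]
force: [-2.7, 7.5, 4.9]
tcp_pos: [0.5299, 0.1263, 0.0536]
force: [-2.2, 8.8, 5.5]
0.1544877796360352 0.7574943218670667 [-2.20278676  8.78620032  5.54488016]
```

```bash
for k in 1 2 3 4 5; do python3 -m creep '[[[0,0.0015,0,0,0,0],[0,0.0015,0,0,0,0]]]' | egrep 'tcp|^force:|width'; done
```

```text
tcp_pos: [0.5308, 0.1257, 0.0536]
force: [-1.9, 8.4, 5.1]
grip_width: 0.136
tcp_pos: [0.5316, 0.1251, 0.0536]
force: [-1.7, 8.0, 5.4]
grip_width: 0.137
tcp_pos: [0.5319, 0.1248, 0.0535]
force: [-4.0, 11.7, 6.5]
grip_width: 0.137
tcp_pos: [0.532, 0.1247, 0.0535]
force: [-7.3, 15.8, 8.7]
grip_width: 0.137
tcp_pos: [0.532, 0.1246, 0.0534]
force: [-11.0, 19.3, 10.4]
grip_width: 0.136
```

The position has stalled while the force climbs, so the lever is on its stop. I'll verify the scene.

```bash
python3 -m creep '[[[0,0,0,0,0,0],[0,0,0,0,0,0],[0,0,0,0,0,0],[0,0,0,0,0,0]]]'; python3 - <<'E'
from cl import *
from workcell import manip
L=[("knobtop",(.568,.2925),.007,.155,.18),("clamped",(.565,.293),.02,.036,.05),("spare",(.5015,.307),.015,.025,.04)]
o=[]
for n in("side","top"):
  i=manip.get_image(n);rep(n,i,L)
  o.append(i["pixels"][...,::-1])
c=np.hstack([cv2.resize(o[0][215:325,245:375],(390,330),interpolation=cv2.INTER_CUBIC),cv2.resize(o[1][135:265,225:365],(355,330),interpolation=cv2.INTER_CUBIC)])
cv2.imwrite("pics/end.png",c)
E
```

```text
clock: 19.4
tcp_pos: [0.532, 0.1246, 0.0534]
tool_rot: [-2.792, -1.431, 0.004]
force: [-10.1, 19.9, 10.5]
grip_width: 0.137
grip_force: 40.0
side knobtop 25 median [0.5684 0.2938 0.1684] std 0.0017
side clamped 125 median [0.5677 0.2988 0.0426] std 0.0022
side spare 108 median [0.5016 0.3072 0.0331] std 0.0021
top knobtop 21 median [0.5684 0.2926 0.1676] std 0.0021
top clamped 39 median [0.5554 0.2887 0.0422] std 0.0020
top spare 74 median [0.5016 0.3076 0.032 ] std 0.0021
```

View pics/end.png

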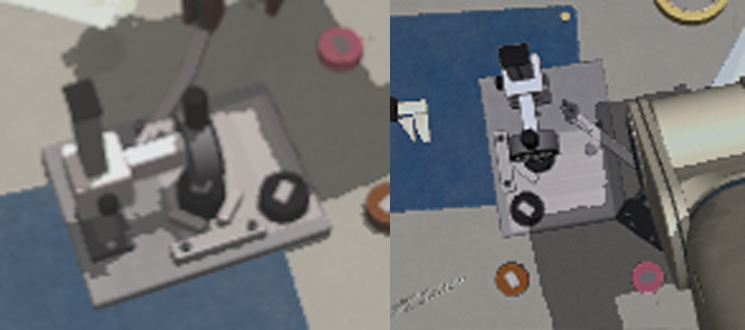

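The picture shows the lever swung open and held by the gripper. The mount is still in the nest under the foot at side crop (203,190), and the gauge, spare and bystanders are unmoved.

```bash
python3 -c "
from workcell import manip
print(manip.sign_off())"
```

```text
the job is handed in; nothing more can be done
None
```

The job is handed in at about 19.5 s: the gauge stands on the clamped thick mount with its plunger about 3 mm in (readings ranged from 2.3 to 3.6 mm), and the clamp lever is held against its stop; in the last pictures the mount, spare and bystanders had not moved.

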